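# Drop out the idler rollers and lock them in the stowage tray

## Robot

A 7-joint arm with a two-finger parallel gripper is mounted at the origin on the work surface. World frame = base frame: x ahead of the robot, y to its left, z up, the work surface at z = 0. Lengths are in m, angles in rad, forces in N, time in s.
With the tool pointing down it reaches from about 0.425 to 1.025 m from the base axis. Payload 3.6 kg.
Tool frame: the origin (TCP) lies midway between the tips of the shut fingers; the grasp point (between the pads) lies 19 mm behind it (tcp_to_grasp is the distance from the TCP to the grasp point, in m); z points along the fingers, y is the line along which they close (so a half turn about z gives the same grasp; the last joint's range is limited). The gripper opens to 85 mm and grips with 20 to 120 N. Pads are 22 mm wide; open, the fingers measure 114 mm over their backs; the gripper's body (76 mm by 85 mm) begins 54 mm behind the grasp point. The pads swing forward as they close: fully open they stand 13 mm farther back than shut.
Start: joints at [1.121, 0.591, 0.048, 1.609, -0.033, 0.943, -0.034], TCP at [0.253, -0.68, 0.231] pointing down, gripper open.
Joint ranges: [-2.69, 2.69], [-0.47, 2.24], [-1.27, 1.36], [0.19, 2.51], [-1.53, 4.68], [0.08, 2.07], [-3.09, 3.09]. Speed limits (rad/s): [2.57, 2.57, 3.14, 3.14, 3.14, 3.14, 3.14].

## Interface

Orientations are given as [roll, pitch, yaw] about the fixed x, y, z axes, in that order (R = Rz(yaw) Ry(pitch) Rx(roll)).
In Python, from bench import * gives the robot as it stands. Calls block until the motion is done:
- move_pose(position, orientation): joint-space move of the TCP to a pose.
- servo_line(position, speed=0.15, attitude=None, contact_N=None): straight line of the TCP; attitude=None keeps the orientation; speed is the mean speed in m/s. With contact_N (N) it stops when the force on the tool has changed by that much, and returns True; else False.
- move_j(angles): joint-space move.
- open_gripper() and grasp(): open the fingers fully, or close them until they stop; the grip force is fixed at half the most.
- sleep(seconds).
- inverse_kinematics(position, orientation): joint angles nearest the present ones, or None.
- get_image(name): name is "scene" or "top"; returns the picture (480x640x3 uint8, red, green, blue); there is no depth.
- get_calibration(name): a dict with "fx", "fy", "cx", "cy" (pixels), "T" (4x4, takes a point from camera to world coordinates). Camera axes: x right, y down, z forward; pixel columns grow to the right and rows downward; lengths in m; the calibration is good to about 2 mm. A picture is of the moment at which its call begins. get_calibration takes no time and is no camera call.
A pose or a line that the arm cannot do raises IKError and nothing moves.
- hand_in(): hands the job in; it is judged then, once.
Readings, each from a call of its own:
- read_time_s(): time.
- read_joints(): joint angles.
- read_dq(): joint speeds.
- read_joint_efforts(): joint torques, N m.
- read_tcp_pos(): TCP position.
- read_eef_rot(): TCP orientation.
- read_force(): force on the tool from outside, world axes, zero at the start.
- read_wrist_torque(): the same for the moment, N m.
- read_grip_width(): finger opening in m.
- read_finger_force(): force on a finger pad.
Only numpy, scipy, OpenCV 4.12 (cv2) and the standard library are available. Lean on these libraries where they do the work, as an engineer would, in place of code of your own. Each camera call takes 0.05 s, during which the arm holds its last target. There are 200 camera calls.

## Task

First flip all three bracket cam levers fully open, those of empty brackets too, and leave them open. Then lower each roller's axle out of its bracket's slots and lay the roller flat in a bay of its own in the plywood tray, axle across the tray; when every roller is in, slide the keeper rod over the rollers through both eyes of the tray, entering at the tray's left-hand end as seen from the robot, until its handle is home against the eye plate. Leave the other things on the bench alone.

Things in the scene. Friction and masses are not known exactly. Their poses are not given: they have to be found in the camera images.
- bracket0: Green drop-out bracket fixed to the bench, one of three alike (bracket0, 1, 2). 92 wide (y), 110 deep, 85 high. Origin on the bench under the seated axle; x to its rear, y along the axle to the lever side. Two cheeks (y 38 to 46 either side, x -34 to 56, tops z 85) stand out from a back wall (x 56 to 70). Between them open above, below and in front, but for a base plate 12 thick, x 8 to 76.
- lever0 (a joint): Cam lever of bracket0, rad: 0 closed (cam over the axle end, its bar forward and low), 1.7 fully open (bar swung up and over to the back); it turns about the bracket's +y axis through x 0, z 84 in the bracket's frame and stays where it is left (friction about 0.08 Nm, 1.5 N at the bar). Counts as open above 1.4.
- lever0_bar (a point): Middle of the free part of lever0's black round cross bar: 12 mm thick, lying along the bracket's y, free for 14 mm to either side of this point, 60 mm from the hinge axis and at y 71.5 in the bracket's frame; closed it is 52 mm in front of and 30 mm above the hinge. Can be pinched from above.
- roller0: Black rubber idler roller, 40 mm thick, 70 mm long, 0.2 to 0.3 kg, with an aluminium axle 10 mm thick and 114 mm long; origin at its centre, y along the axle. If present it starts seated in bracket0. None if absent.
- bracket1: Like bracket0. In mm, the hooked slot in each cheek: a pocket (x -6 to 6, floor z 55) holds the axle, its axis at x 0, z 60; a lip in front (x -10 to -6, top z 60); before it an exit leg (x -27 to -10) under a roof at z 78, open downwards at z 46; a front wall (x -34 to -27) that also ends below at z 46.
- lever1 (a joint): Cam lever of bracket1, rad: 0 closed (cam over the axle end, its bar forward and low), 1.7 fully open (bar swung up and over to the back); it turns about the bracket's +y axis through x 0, z 84 in the bracket's frame and stays where it is left (friction about 0.08 Nm, 1.5 N at the bar). Counts as open above 1.4.
- lever1_bar (a point): Middle of the free part of lever1's black round cross bar: 12 mm thick, lying along the bracket's y, free for 14 mm to either side of this point, 60 mm from the hinge axis and at y 71.5 in the bracket's frame; closed it is 52 mm in front of and 30 mm above the hinge. Can be pinched from above.
- roller1: Black rubber idler roller, 40 mm thick, 70 mm long, 0.2 to 0.3 kg, with an aluminium axle 10 mm thick and 114 mm long; origin at its centre, y along the axle. If present it starts seated in bracket1. None if absent.
- bracket2: Like bracket0. To drop out a roller once the lever is open: lift it 6 to 12 mm off its pocket, bring it about 18 mm to the front (-x), lower it until the axle's axis is below z 39 mm, then take it out to the front under the front wall.
- lever2 (a joint): Cam lever of bracket2, rad: 0 closed (cam over the axle end, its bar forward and low), 1.7 fully open (bar swung up and over to the back); it turns about the bracket's +y axis through x 0, z 84 in the bracket's frame and stays where it is left (friction about 0.08 Nm, 1.5 N at the bar). Counts as open above 1.4.
- lever2_bar (a point): Middle of the free part of lever2's black round cross bar: 12 mm thick, lying along the bracket's y, free for 14 mm to either side of this point, 60 mm from the hinge axis and at y 71.5 in the bracket's frame; closed it is 52 mm in front of and 30 mm above the hinge. Can be pinched from above.
- roller2: Black rubber idler roller, 40 mm thick, 70 mm long, 0.2 to 0.3 kg, with an aluminium axle 10 mm thick and 114 mm long; origin at its centre, y along the axle. If present it starts seated in bracket2. None if absent.
- tray: Plywood tray fixed to the bench, 138 (x) by 240 mm (y), origin under its middle, on the bench. Floor 5 thick, walls 6 thick, 25 high. Ridges 6 wide, up to z 15, at y -99, -33, 33, 99 part it in three bays with middles at y -66, 0, 66; a roller lies there with its axle along x, its centre at z 25. A steel eye plate 36 wide, 6 thick, up to z 73 on each end has a square 16 mm eye at x 0, z 58.
- near_eye (a point): Centre of the eye on the outer face of the eye plate at the tray's +y end (y +120 mm): the rod enters here.
- rod: Keeper rod: a round metal rod 8 mm thick with rounded end standing 255 mm out of a dark wooden handle 44 by 20 by 20 mm, 60 g; origin at the middle of the handle, x towards the tip. Starts lying on the bench. The handle does not fit through the eye and stops against the near eye plate when fully home; the tip then stands 15 mm out beyond the far plate.
- rod_tip (a point): Tip of the keeper rod, 277 mm from the handle's middle along its x.
- nut: Bystander, to be left alone: steel nut, 26 mm wide, 12 mm high.
- tape: Bystander, to be left alone: grey roll of tape, 80 mm across, 25 mm high.
- screwdriver: Bystander, to be left alone: screwdriver.
- hammer: Bystander, to be left alone: hammer.
- solvent: Bystander, to be left alone: solvent bottle, 70 mm across, 150 mm high.
- tin: Bystander, to be left alone: small tin, 70 mm across, 75 mm high.
- sanding_block: Bystander, to be left alone: cork sanding block, 70 by 110 by 35 mm.
- bit_case: Bystander, to be left alone: black drill-bit case, 60 by 120 by 30 mm.
Mind the look-alikes: they are no part of the job. Leave any purple look-alike of the bracket0 alone.

How it is judged:
By the outcome, as a careful person would: the job done as asked, in the order asked, and still so for the second after the job is handed in, with the robot touching nothing.
Of roller0, roller1, roller2 only 2 to 3 are there at a start; the rules pass over those that are not, and their reading is None.
At some moment in a run one of rod may be knocked a few centimetres aside while the robot is not near it.
Once in a run the grip may slacken for a moment while it holds something.
It also fails if it takes over 208 s, if anything falls off the work surface, if the arm or the gripper's body presses on something with over 40 N, if the wrist force passes 120 N, or if a joint passes its speed limit or range.

## Working session

There is one attempt and no reset: what is moved stays moved. The work goes in short steps, each a Python script; the robot and the scene stay as the last script left them, time stands still between calls to the robot, and variables do not carry over. Pictures are saved under pics/ and viewed, at most 14 in all, crops included, and the job is handed in when it is done.

```bash
mkdir -p pics; ls
python3 - <<'E'
from bench import *
import cv2
for n in("scene","top"):
    im=get_image(n); cv2.imwrite(f"pics/{n}0.png",im[:,:,::-1])
    c=get_calibration(n); print(n,c["fx"],c["fy"],c["cx"],c["cy"]); print(c["T"])
print(read_time_s(),read_tcp_pos(),read_eef_rot())
E
```

```text
pics
scene 575.2530030801438 575.2530030801438 307.56644904975207 241.92852290634335
[[-0.33465288  0.58805638 -0.73634037  1.77535819]
 [ 0.94229217  0.21681765 -0.25509913  0.44813747]
 [ 0.00963891 -0.77921743 -0.62667958  1.16182905]
 [ 0.          0.          0.          1.        ]]
top 491.0107228131985 491.0107228131985 323.1447512915474 237.1467711962946
[[-1.54757990e-04 -9.89953440e-01  1.41393648e-01  3.55792396e-01]
 [-9.99568944e-01 -3.99791999e-03 -2.90850826e-02  2.96590284e-02]
 [ 2.93581581e-02 -1.41337200e-01 -9.89526096e-01  1.26999498e+00]
 [ 0.00000000e+00  0.00000000e+00  0.00000000e+00  1.00000000e+00]]
0.1 [ 0.25230942 -0.67886114  0.23023841] [-3.13949983e+00  1.05019227e-04  3.55900888e-01]
```

View pics/top0.png

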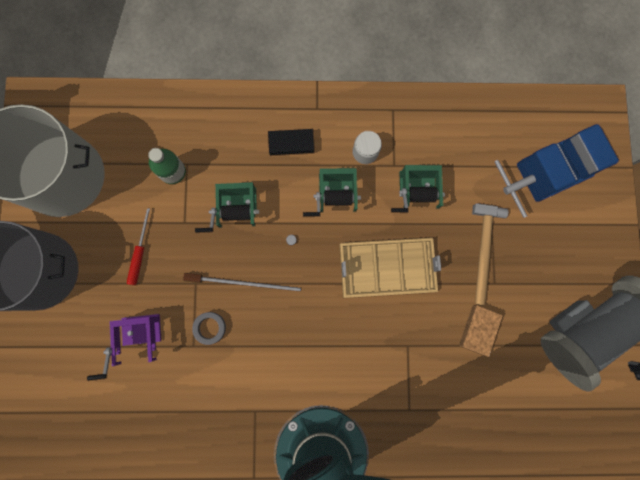

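View pics/scene0.png

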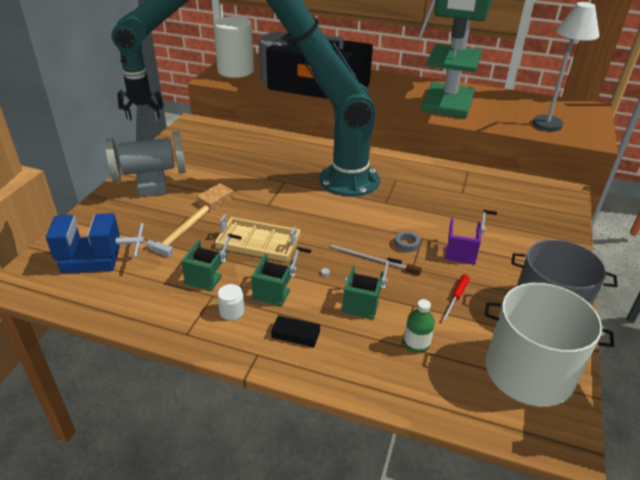

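The top view shows three green brackets, all holding rollers, at about (236,203), (338,187) and (423,185). The tray is at (389,267), the rod runs from its handle at (193,277) to its tip at (299,290), and the purple look-alike is at (134,335). The scene view agrees. Next I'll enlarge the relevant areas.

Run:
```python
import cv2,numpy as np
im=cv2.imread("pics/top0.png")
def crop(x,y,w,h,s): return cv2.resize(im[y:y+h,x:x+w],None,fx=s,fy=s,interpolation=cv2.INTER_CUBIC)
a=np.hstack([crop(190,175,72,65,5.5),crop(300,160,72,65,5.5)])
b=np.hstack([crop(386,158,72,65,5.5)])
c=crop(330,230,118,75,3.2)
out=np.zeros((358+358,792,3),np.uint8)
cv2.imwrite("pics/c1.png",a)
d=np.zeros((358,792,3),np.uint8);d[:,:396]=b[:358,:396];d[:240,400:400+378]=c[:240,:378]
cv2.imwrite("pics/c2.png",d);print(a.shape,b.shape,c.shape)
```

```text
(358, 792, 3) (358, 396, 3) (240, 378, 3)
```

View pics/c1.png

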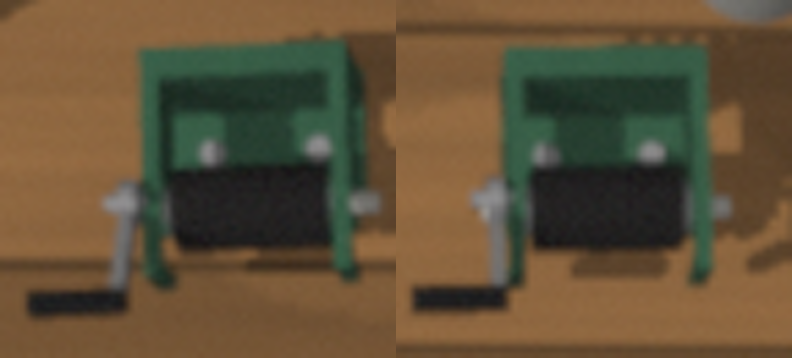

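View pics/c2.png

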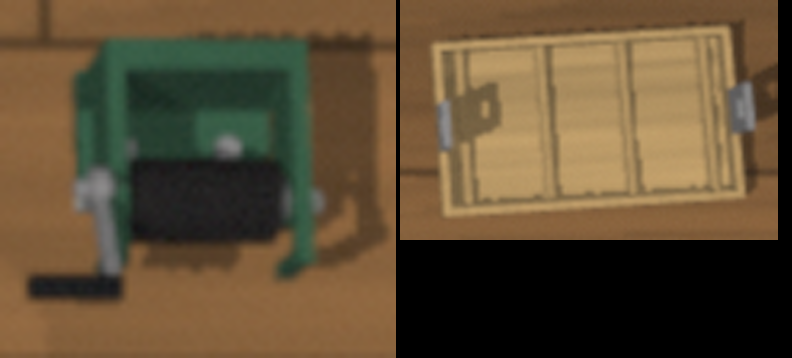

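The crops give the bracket back-wall corners, bar ends, axle ends and tray corners that I need. I'll fit planar poses to these points and check the residuals.

```bash
cat > h.py <<'E'
from bench import *
import numpy as np, cv2
from scipy.optimize import least_squares
from scipy.spatial.transform import Rotation as R
def proj(P,n="top"):
    c=get_calibration(n); q=(np.atleast_2d(P)-c["T"][:3,3])@c["T"][:3,:3]
    return np.c_[c["fx"]*q[:,0]/q[:,2]+c["cx"],c["fy"]*q[:,1]/q[:,2]+c["cy"]]
def ray(uv,z,n="top"):
    c=get_calibration(n); d=c["T"][:3,:3]@[(uv[0]-c["cx"])/c["fx"],(uv[1]-c["cy"])/c["fy"],1]; o=c["T"][:3,3]
    return o+d*(z-o[2])/d[2]
def W(p,loc): # pose (x,y,yaw) + local -> world
    loc=np.atleast_2d(loc); c,s=np.cos(p[2]),np.sin(p[2])
    return np.c_[p[0]+c*loc[:,0]-s*loc[:,1],p[1]+s*loc[:,0]+c*loc[:,1],loc[:,2]]
def fit(loc,uv,x0,n="top"):
    r=least_squares(lambda p:((proj(W(p,loc),n)-uv)*[1,1]).ravel(),x0,x_scale=[.1,.1,.1]); return r.x,r.fun.reshape(-1,2)
E
python3 - <<'E'
from h import *
np.set_printoptions(precision=4,suppress=True)
L=np.array([[.070,.046,.085],[.070,-.046,.085],[-.052,.0855,.114],[0,-.057,.060]])
data={0:((190,175),[(141,50),(345,43),(27,303),(381,203)]),
1:((300,160),[(110,50),(311,46),(17,298),(335,208)]),
2:((386,158),[(105,40),(308,38),(28,287),(323,202)])}
for k,(o,pts) in data.items():
    uv=(np.array(pts)+.5)/5.5-.5+o
    p,res=fit(L,uv,[.6,0,0]); print(k,p,res.ravel(), 'bars',W(p,[-.052,.0715,.114]), 'front ends',(proj(W(p,[[-.034,.046,.085],[-.034,-.046,.085]]))-o+.5)*5.5)
T=np.array([[.069,.12,.025],[.069,-.12,.025],[-.069,-.12,.025],[-.069,.12,.025]])
uv=(np.array([(32,43),(330,27),(344,195),(46,214)])+.5)/3.2-.5+[330,230]
p,res=fit(T,uv,[.45,-.1,0]);print('tray',p,res.ravel())
print((proj(W(p,[[.018,.12,.073],[-.018,.12,.073],[.018,-.12,.073],[-.018,-.12,.073]]))-[330,230]+.5)*3.2+[400,0])
im=get_image("top").astype(int)
for n,(uv,z) in dict(handle=((193,277),.02),tip=((299,290),.004)).items(): print(n,ray(uv,z))
# refined bar/roller centroids
dark=(im.max(2)<45).astype(np.uint8); n,_,st,ce=cv2.connectedComponentsWithStats(dark)
for s,c in zip(st,ce):
    if 30<s[4]<1500 and 180<c[0]<460 and 150<c[1]<330: print(s,c)
E
```

```text
0 [0.5902 0.2138 0.0183] [-0.2037 -0.9435  0.224  -0.0652  0.7604  0.3967 -0.8234  0.6061] bars [[0.5369 0.2844 0.114 ]] front ends [[137.4166 274.4555]
 [346.3014 271.7021]]
1 [ 0.6292 -0.0421  0.0044] [-0.2414 -0.7199  0.0939  0.1487  0.6009  0.1886 -0.4846  0.3826] bars [[0.5769 0.0292 0.114 ]] front ends [[109.9773 272.235 ]
 [315.2825 272.5115]]
2 [ 0.6398 -0.2551 -0.0088] [ 0.1018 -0.5353 -0.3341  0.4446  0.876  -0.1106 -0.6922  0.2244] bars [[ 0.5884 -0.1832  0.114 ]] front ends [[109.5132 261.5347]
 [312.5357 264.4938]]
tray [ 0.4578 -0.1738  0.0614] [ 0.2312 -0.3328 -0.1796 -0.6549  0.4742  0.5445 -0.5181  0.4043]
[[441.6103 100.2338]
 [444.7741 147.2248]
 [751.6015  82.004 ]
 [756.03   128.5669]]
handle [0.4315 0.3215 0.02  ]
tip [0.3996 0.0544 0.004 ]
[409 187  29  15 395] [422.7418 193.8278]
[325 190  28  15 396] [338.0909 197.0227]
[220 205  30  15 402] [234.9627 211.9751]
[392 208  16   4  49] [399.7755 209.8367]
[304 213  15   3  45] [311. 214.]
[196 228  17   4  56] [203.7321 229.5357]
```

Run:
```python
from h import *
import json
np.set_printoptions(precision=4,suppress=True)
L=np.array([[.070,.046,.085],[.070,-.046,.085],[-.034,.046,.085],[-.034,-.046,.085],[-.052,.087,.114],[0,-.057,.060]])
data={0:((190,175),[(141,50),(345,43),(148,272),(352,268),(27,303),(381,203)],(234.96,211.98)),
1:((300,160),[(110,50),(311,46),(112,272),(316,271),(17,298),(335,208)],(338.09,197.02)),
2:((386,158),[(105,40),(308,38),(110,262),(313,263),(28,287),(323,202)],(422.74,193.83))}
out={}
for k,(o,pts,rc) in data.items():
    uv=(np.array(pts)+.5)/5.5-.5+o
    p,res=fit(L,uv,[.6,0,0]); print(k,p,res.ravel().round(2)); print(' roller',proj(W(p,[0,0,.07])),rc,'bar',W(p,[-.052,.0715,.114]))
    out[k]=list(p)
out['tray']=[.4578,-.1738,.0614]
json.dump(out,open('poses.json','w'))
# scene-view check
im=get_image("scene")[:,:,::-1].copy()
for k in (0,1,2):
    for q in proj(W(out[k],[[.07,.046,.085],[.07,-.046,.085],[-.052,.0715,.114],[0,-.057,.06]]),"scene"): cv2.circle(im,tuple(int(round(v*8)) for v in q),8,(0,0,255),-1,shift=3)
for q in proj(W(out['tray'],[[0,.12,.058],[0,-.12,.058],[.069,.12,.025],[.069,-.12,.025],[-.069,.12,.025]]),"scene"): cv2.circle(im,tuple(int(round(v*8)) for v in q),8,(0,0,255),-1,shift=3)
cv2.imwrite("pics/s1.png",cv2.resize(im[200:330,170:430],None,fx=3,fy=3,interpolation=cv2.INTER_CUBIC))
for yaw in(0,np.pi): # reach check, last joint
    for k in (0,1,2): print(inverse_kinematics(W(out[k],[-.052,.0715,.12])[0],[np.pi,0,out[k][2]+np.pi/2-yaw]))
```

```text
0 [0.5907 0.2123 0.0305] [ 0.09 -0.9   0.52 -0.47 -1.19  0.39 -0.31  0.16  1.06  0.64 -0.19  0.14]
 roller [[235.1553 211.4284]] (234.96, 211.98) bar [[0.5365 0.2821 0.114 ]]
1 [ 0.6293 -0.0426  0.0097] [-0.16 -0.66  0.17  0.02 -0.16  0.01  0.08  0.05  0.32  0.34 -0.26  0.23]
 roller [[337.9271 196.8266]] (338.09, 197.02) bar [[0.5766 0.0284 0.114 ]]
2 [ 0.6398 -0.2556 -0.004 ] [ 0.14 -0.46 -0.3   0.35  0.06 -0.1   0.06  0.08  0.54  0.04 -0.53  0.11]
 roller [[422.3951 193.2859]] (422.74, 193.83) bar [[ 0.5881 -0.1838  0.114 ]]
[-0.1814  0.6417 -0.5405  1.9455  0.5046  0.6907 -1.0015]
[ 0.1088  0.5768 -0.3274  2.0168  0.3177  0.5962 -0.4245]
[ 0.4255  0.6093 -0.2787  1.931   0.2679  0.6368 -0.0262]
[ 0.1311  0.8459 -1.0755  1.9326  0.927   0.9674  1.7686]
[-0.4624  0.6091  0.4753  2.0423 -0.4827  0.5993 -2.7865]
[-0.1091  0.6519  0.4949  1.9555 -0.493   0.6547 -2.4465]
```

View pics/s1.png

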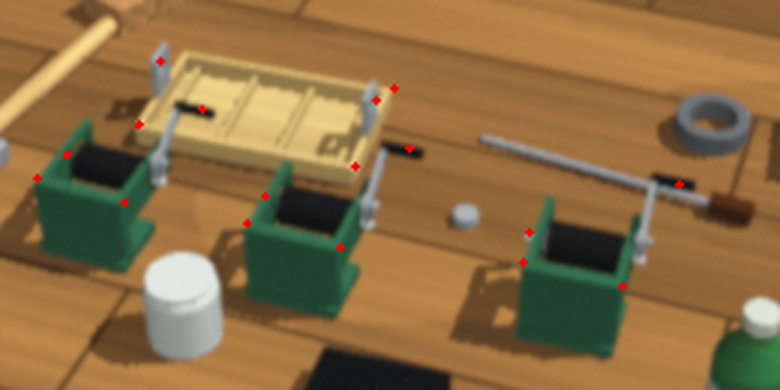

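The overlay in the scene view matches corners, bars and eyes to about a pixel. Starting the levers with bracket 2.

```bash
cat >> h.py <<'E'
import json
P={k if k=='tray' else int(k):v for k,v in json.load(open('poses.json')).items()}
def lever(k,n=8):
    p=P[k]; ori=[np.pi,0,p[2]+np.pi/2]; G=.019
    def pt(a,dz=0):
        th=np.arctan2(.030,-.052)-a
        return W(p,[.06*np.cos(th),.0715,.084+.06*np.sin(th)-G+dz])[0]
    move_pose(pt(0,.08),ori); servo_line(pt(0),.15); grasp(); w=read_grip_width()
    f=0
    for a in np.linspace(0,1.68,n+1)[1:]:
        servo_line(pt(a),.12); f=max(f,np.linalg.norm(read_force()))
    w2=read_grip_width(); open_gripper(); servo_line(pt(1.68,.07),.2)
    print(k,'w',w,w2,'f',f,'t',read_time_s())
E
python3 - <<'E'
from h import *
lever(2)
cv2.imwrite("pics/l2.png",get_image("scene")[:,:,::-1])
E
```

```text
2 w 0.010378728652485134 0.009895033136531674 f 17.54592542879761 t 7.0083
```

Run:
```python
from h import *
lever(1); lever(0)
im=get_image("scene"); t=get_image("top")
a=cv2.resize(im[180:330,165:435],(540,300),interpolation=cv2.INTER_CUBIC); b=cv2.resize(t[150:310,180:460],(525,300),interpolation=cv2.INTER_CUBIC)
cv2.imwrite("pics/l3.png",np.vstack([a[:,:525],b])[:,:,::-1])
```

```text
1 w 0.00984625453937963 0.009610107467614572 f 20.95839143172574 t 12.6417
0 w 0.010050217207979129 0.01024691264814748 f 10.136777984547525 t 18.3833
```

View pics/l3.png

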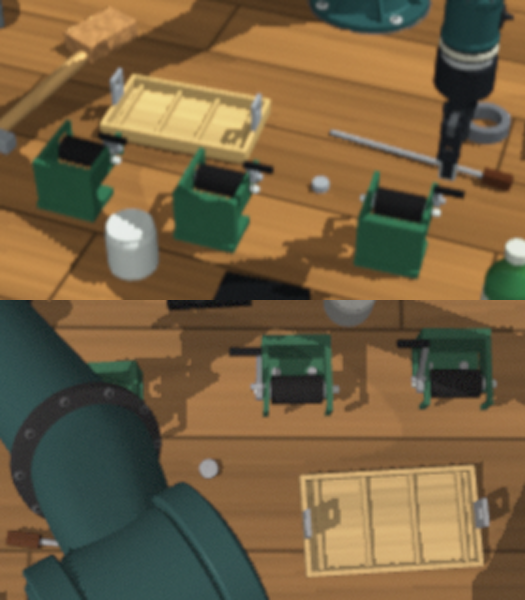

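All three levers are swung to the rear. For the rollers, I'll use a grasp tilted 24° to the front, so the rear finger clears the back wall, and then turn it upright for the tray.

```bash
cat >> h.py <<'E'
D=.012
def brot(k,th): return (R.from_euler('z',P[k][2])*R.from_euler('y',-th)*R.from_euler('z',np.pi/2)*R.from_euler('x',np.pi))
def btcp(k,x,z,th,back=0):
    r=brot(k,th); return W(P[k],[x,0,z])[0]+(D-back)*r.apply([0,0,1]), r.as_euler('xyz')
def fetch(k,th=np.radians(24)):
    pos,ori=btcp(k,0,.060,th,.10); move_pose(pos,ori)
    c=servo_line(btcp(k,0,.060,th)[0],.12,contact_N=12)
    if c: print('contact on approach',read_tcp_pos(),read_force()); return False
    grasp(); print('w',read_grip_width(),'F',np.round(read_force(),1))
    for x,z in [(0,.069),(-.018,.069),(-.018,.035),(-.060,.035),(-.060,.13)]:
        c=servo_line(btcp(k,x,z,th)[0],.08 if z<.1 else .15,contact_N=25); f=read_force()
        print((x,z),c,np.round(f,1),round(read_grip_width(),4))
        if c: return False
    return True
def tray_pose(y,z,x=0): return W(P['tray'],[x,y,z-D])[0]
E
python3 - <<'E'
from h import *
for k in (0,1,2):
    for b in (0,.1): print(k,inverse_kinematics(*btcp(k,0,.06,np.radians(24),b)))
for y in(-.055,0,.055):
  for s in (0,np.pi): print(y,inverse_kinematics(tray_pose(y,.1),[np.pi,0,P['tray'][2]+s]))
print(fetch(2), read_time_s())
for s in (0,np.pi): print(inverse_kinematics(tray_pose(-.055,.1),[np.pi,0,P['tray'][2]+s]))
E
```

```text
0 [-0.49807553  0.679211   -0.00912922  2.2005068   2.10543007  0.2240036
 -2.55334392]
0 [-0.58762987  0.48102619  0.05680191  2.25076253  1.34180639  0.17894552
 -1.81723069]
1 [ 0.26803202  0.70130389 -0.36823713  2.19673219  2.17191709  0.26464154
 -2.09981168]
1 [ 0.15897046  0.47984518 -0.20938536  2.25617716  1.63652514  0.09515322
 -1.61373391]
2 [ 0.85953902  0.82491574 -0.69533306  2.03613688  1.58008093  0.31525427
 -1.07491282]
2 [ 0.79529827  0.58728204 -0.53329728  2.09132892  0.7805029   0.18464887
 -0.35407566]
-0.055 [ 0.36359989  0.55767338  0.0117713   2.18005678 -0.01584977  0.40393901
 -1.12123412]
-0.055 [ 0.85966721  0.64337672 -0.66988702  2.15865109  0.74362251  0.58262858
  1.27209171]
0 [ 0.26733883  0.53861314  0.00393694  2.23385683 -0.00559704  0.36913137
 -1.23345791]
0 [ 0.75390849  0.61809631 -0.65552806  2.2130804   0.75233833  0.5432575
  1.1508042 ]
0.055 [ 0.15096094  0.52432069  0.01121092  2.27673924 -0.01680138  0.3406044
 -1.33289404]
0.055 [ 0.63677913  0.59770011 -0.64043267  2.25613109  0.75916088  0.51040616
  1.02532465]
w 0.037931405292049025 F [-0.7 -0.   2.7]
(0, 0.069) False [-0.6 -0.4 -3.3] 0.0375
(-0.018, 0.069) False [ 0.9 -0.3 -3. ] 0.0383
(-0.018, 0.035) False [-0.8 -0.5 -2. ] 0.0379
(-0.06, 0.035) False [ 0.5  0.5 -2. ] 0.0378
(-0.06, 0.13) False [ 0.3 -0.3 -3.4] 0.0381
True 26.075
[ 0.70445926  0.59251828 -0.44934739  2.16514003  0.53898724  0.4922587
 -1.67053099]
[ 1.17262102  0.91355537 -1.21844511  2.14698612  1.11588693  0.974044
  0.9212223 ]
```

```bash
cat >> h.py <<'E'
def place(y,zr=.027):
    move_pose(tray_pose(y,.11),[np.pi,0,P['tray'][2]]); print('w held',round(read_grip_width(),4),np.round(read_force(),1))
    c=servo_line(tray_pose(y,zr),.08,contact_N=10); print('down',c,np.round(read_tcp_pos()[2]+D,4))
    open_gripper(); print('F open',np.round(read_force(),1)); servo_line(tray_pose(y,.12),.15); print(read_time_s())
E
python3 - <<'E'
from h import *
place(-.055)
if fetch(0):
    print(read_time_s())
    im=get_image("top"); cv2.imwrite("pics/p1.png",cv2.resize(im[150:310,180:460],(784,448),interpolation=cv2.INTER_CUBIC)[:,:,::-1])
E
```

```text
w held 0.0383 [ 0.4 -0.2 -2.7]
down False 0.0274
F open [-3.1 22.5 10.9]
29.4417
w 0.03779370413073761 F [-1.4 -0.5  6.4]
(0, 0.069) False [-0.4 -0.8 -1.7] 0.0377
(-0.018, 0.069) False [-0.6  0.9 -2. ] 0.0382
(-0.018, 0.035) False [-0.7 -0.1 -1.7] 0.0379
(-0.06, 0.035) False [ 0.2  0.4 -2.3] 0.0382
(-0.06, 0.13) False [-0.5 -0.7 -2.7] 0.0383
35.2333
```

View pics/p1.png

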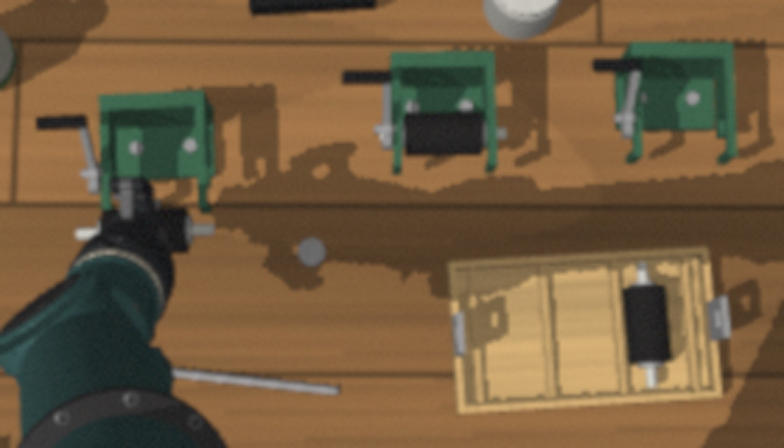

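The first roller lies in the right-hand bay, but a finger brushed the eye plate on opening (22 N). I'll release the next one a little further inward and slightly higher, then nudge both outer rollers outward with the shut fingers to make room for the middle one.

Run:
```python
from h import *
place(.0515,.031)
grasp()
ori=[np.pi,0,P['tray'][2]]
pt=lambda y,z:W(P['tray'],[0,y,z])[0]
move_pose(pt(0,.08),ori); servo_line(pt(0,.023),.12)
for s in (1,-1):
    c=servo_line(pt(s*.046,.023),.05,contact_N=6); l=read_tcp_pos()-np.array([*P['tray'][:2],0]); print(s,c,l,np.round(read_force(),1)); servo_line(pt(0,.023),.12)
servo_line(pt(0,.12),.2); open_gripper()
move_pose(*btcp(1,0,.06,np.radians(24),.1)); print(read_time_s())
im=get_image("top"); cv2.imwrite("pics/p2.png",cv2.resize(im[150:310,180:460],(784,448),interpolation=cv2.INTER_CUBIC)[:,:,::-1])
```

```text
w held 0.0384 [ 0.6 -0.1 -2.7]
down False 0.0313
F open [-0.2  0.6 -0.2]
38.975
1 True [-0.00182834  0.03120113  0.02326237] [-0.1  0.1  0. ]
-1 True [ 0.00156102 -0.02626443  0.02291769] [-0.9 -0.2 -0.2]
45.0167
```

View pics/p2.png

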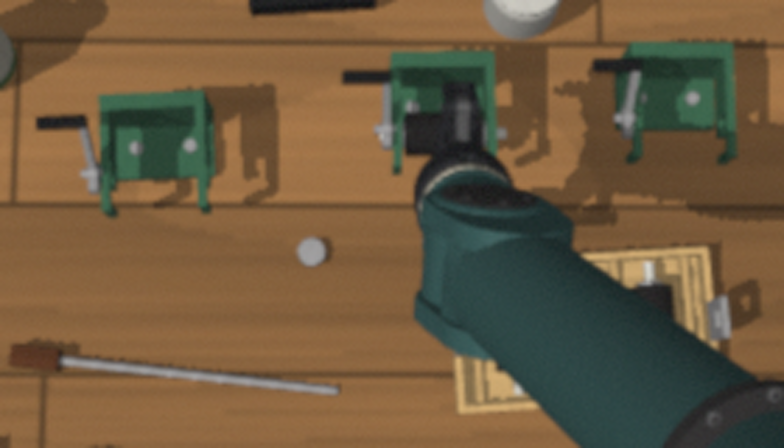

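The tray is partly hidden by the arm. I'll fetch the middle roller, step aside and look.

Run:
```python
from h import *
if fetch(1):
    move_pose([.50,.15,.25],[np.pi,0,P['tray'][2]]); print(read_time_s(),read_grip_width())
    im=get_image("top"); t=im[228:308,330:450]; s=get_image("scene")[200:280,200:320]
    cv2.imwrite("pics/p3.png",np.vstack([cv2.resize(a,None,fx=4,fy=3.7,interpolation=cv2.INTER_CUBIC) for a in(t,s)])[:,:,::-1])
```

```text
w 0.037990747142942975 F [-0.8 -0.6  5.5]
(0, 0.069) False [ 0.2  0.2 -3.4] 0.038
(-0.018, 0.069) False [-0.5  0.1 -4. ] 0.038
(-0.018, 0.035) False [ 0.4 -0.4 -3.2] 0.0378
(-0.06, 0.035) False [-0.6  0.5 -2.2] 0.0381
(-0.06, 0.13) False [ 0.1  0.1 -3.2] 0.0379
50.8417 0.03825117013202378
```

View pics/p3.png

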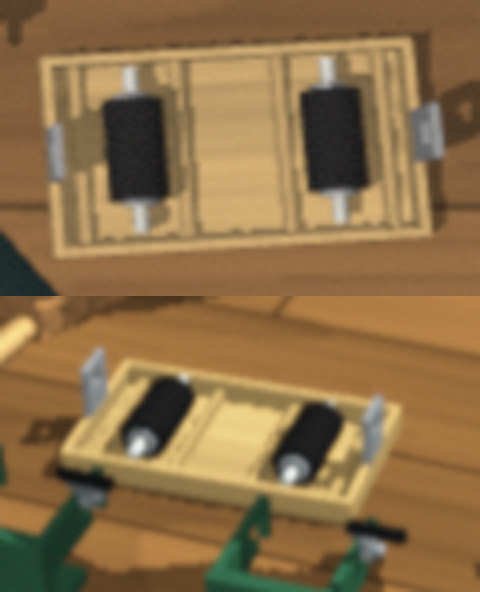

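Both rollers lie in their bays, at tray y of about +67 and −60, so there is room for the middle one.

Run:
```python
from h import *
np.set_printoptions(precision=4,suppress=True)
place(0,.033)
move_pose([.50,.05,.35],[np.pi,0,np.pi/2]); print(read_time_s())
im=get_image("top"); t=im[228:308,330:450]; s=get_image("scene")
cv2.imwrite("pics/scene_r.png",s[:,:,::-1]);cv2.imwrite("pics/top_r.png",im[:,:,::-1])
r=im[255:310,175:310]
hsv=cv2.cvtColor(im,cv2.COLOR_RGB2HSV); 
cv2.imwrite("pics/p4.png",np.vstack([cv2.resize(t,(600,330),interpolation=cv2.INTER_CUBIC),cv2.resize(r,(600,250),interpolation=cv2.INTER_CUBIC)])[:,:,::-1])
```

```text
w held 0.0382 [-0.8  0.3 -3.1]
down False 0.0334
F open [-0.5  0.2  0. ]
54.6667
55.925
```

View pics/p4.png

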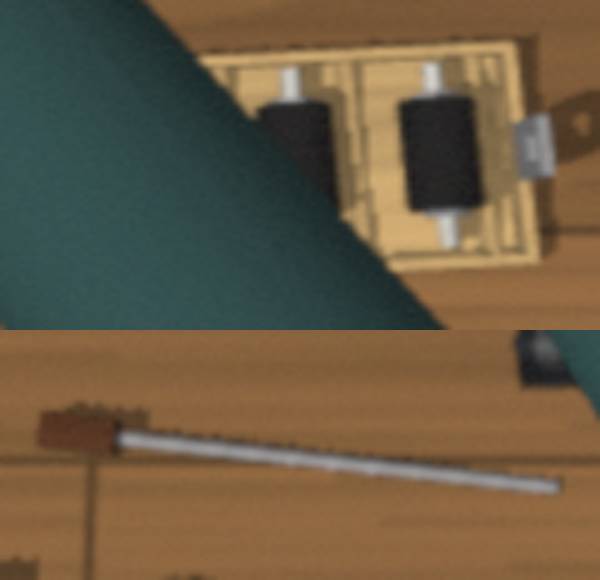

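The middle roller is in. In the rod crop the handle is centred at (79,433), the rod leaves it at (120,437) and the tip is at (560,487). I'll grasp the handle there, carry it to the eye's height and check the tip.

Run:
```python
from h import *
np.set_printoptions(precision=4,suppress=True)
f=lambda a,b:np.array([(a+.5)/4.444-.5+175,(b-330+.5)/4.545-.5+255])
tip=ray(f(562,487),.006); st=ray(f(120,437),.010); d=(tip-st)[:2]; print('len',np.linalg.norm(d)); d/=np.linalg.norm(d)
hc=tip[:2]-.277*d; print('tip',tip,'start',st,'handle',hc,'from start',st[:2]-.022*d,'px check',ray(f(79,433),.018))
hc=st[:2]-.022*d
yaw=np.arctan2(d[1],d[0]); psi=yaw+np.pi; print('yaw',yaw)
o=[np.pi,0,psi]
move_pose([*hc,.10],o); print('down',servo_line([*hc,.006],.1,contact_N=8),read_tcp_pos())
grasp(); w=read_grip_width(); print('w',w)
servo_line([*hc,.10],.1); print('w',read_grip_width())
t=P['tray']; ps=t[2]+np.pi/2
g=W(t,[0,.422,.074])[0]; move_pose(g,[np.pi,0,ps]); print(read_tcp_pos(),read_time_s(),read_grip_width())
a=get_image("top"); b=get_image("scene"); ex=W(t,[0,.145,.078])
for n,i in(("top",a),("scene",b)):
    q=proj(ex,n)[0]; print(n,'expected tip',q); cv2.imwrite(f"pics/rt_{n}.png",i[:,:,::-1])
    x,y=np.round(q).astype(int); x0,y0=x-50,y-37; print(x0,y0)
    c=cv2.resize(i[y0:y0+75,x0:x0+100],(800,600),interpolation=cv2.INTER_CUBIC)[:,:,::-1]
    cv2.imwrite(f"pics/rc_{n}.png",c)
m=np.vstack([cv2.resize(cv2.imread(f"pics/rc_{n}.png"),(400,300)) for n in("top","scene")]); cv2.imwrite("pics/rc.png",m)
```

```text
len 0.254427651090958
tip [0.4017 0.049  0.006 ] start [0.4292 0.302  0.01  ] handle [0.4316 0.3244] from start [0.4316 0.3238] px check [0.4309 0.3235 0.018 ]
yaw -1.6789988350176697
down False [0.4318 0.3242 0.0064]
w 0.018351869833117228
w 0.018712459487109968
[0.4313 0.2453 0.0728] 60.65 0.01838642551293055
top expected tip [332.8869 268.6096]
283 232
scene expected tip [302.3188 229.3211]
252 192
```

View pics/rc.png

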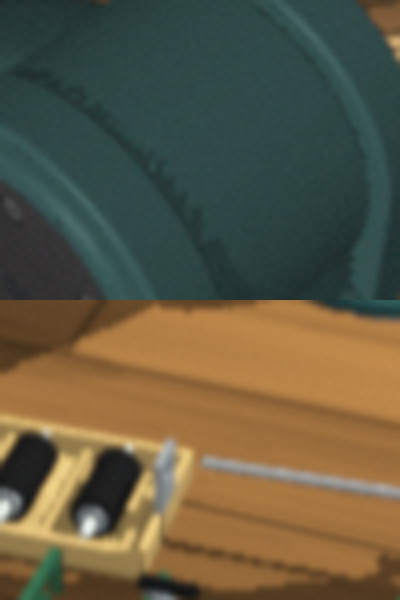

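The scene crop shows the tip in front of the left eye plate, about 3 px low, so the rod droops slightly. The arm hides it in the top view. I'll move the rod to where both cameras see the tip and triangulate it.

Run:
```python
from h import *
np.set_printoptions(precision=4,suppress=True)
t=P['tray']; ps=t[2]+np.pi/2
g=read_tcp_pos(); servo_line([g[0],g[1],.25],.2)
move_pose([.62,.28,.25],[np.pi,0,ps]); sleep(.3)
tc=read_tcp_pos(); r=R.from_euler('xyz',read_eef_rot()).as_matrix(); print(tc,read_eef_rot(),read_grip_width(),read_time_s())
d=np.array([np.sin(t[2]),-np.cos(t[2]),0]); ex=tc+[0,0,.004]+.277*d; hd=tc+[0,0,.004]+.022*d
out=[]
for n in("top","scene"):
    i=get_image(n); cv2.imwrite(f"pics/q_{n}.png",i[:,:,::-1]); q=proj(ex,n)[0]; x0,y0=np.round(q).astype(int)-[36,27]; print(n,q,'start',proj(hd,n)[0],'orig',x0,y0)
    out.append(cv2.resize(i[y0:y0+54,x0:x0+72],(400,300),interpolation=cv2.INTER_CUBIC))
cv2.imwrite("pics/q.png",np.vstack(out)[:,:,::-1])
```

```text
[0.619  0.2801 0.2506] [3.1412 0.0005 1.6335] 0.01796702224770925 62.8667
top [321.3478 174.3197] start [200.7029 180.5985] orig 285 147
scene [290.051  219.4426] start [385.4766 236.6489] orig 254 192
```

View pics/q.png

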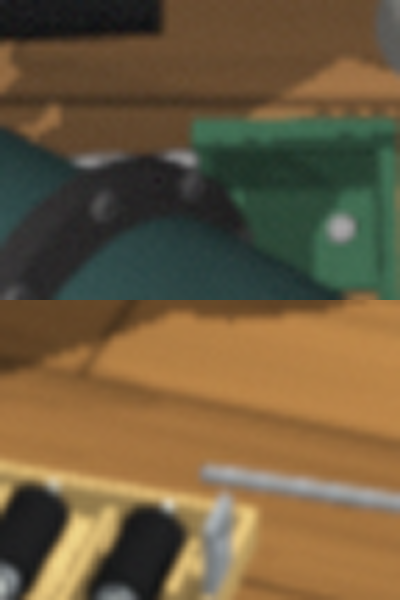

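Run:
```python
from h import *
np.set_printoptions(precision=2,suppress=True)
t=P['tray']; d=np.array([np.sin(t[2]),-np.cos(t[2]),0])
for f,tc in(("q",np.array([.619,.2801,.2506])),("rt",np.array([.4313,.2453,.0728]))):
    im=cv2.imread(f"pics/{f}_scene.png").astype(float)
    S=np.linspace(.04,.27,24); pts=tc+[0,0,.004]+S[:,None]*d; q=proj(pts,"scene"); k=proj(pts+[0,0,-.01],"scene")-q
    res=[]
    for (u,v),kk in zip(q,k):
        x=int(round(u)); col=im[int(v)-8:int(v)+14,x]; w=np.clip(col[:,0]-np.minimum(col[:,2],255)+40,0,None) # blueish-grey vs wood: B-R high
        w=np.clip(w-np.median(w)-15,0,None); vv=np.arange(int(v)-8,int(v)+14)
        vm=(w*vv).sum()/w.sum() if w.sum()>20 else np.nan
        res.append((vm-(v+(x-u)*(q[-1,1]-q[0,1])/(q[-1,0]-q[0,0])))/kk[1]*10) # mm drop
    res=np.array(res); print(f,res); ok=np.isfinite(res); print(np.polyfit(S[ok]*1000,res[ok],1))
```

```text
q [ 3.65  5.18  4.86  4.42  5.72  5.41  6.56  5.98  5.66  6.68  6.85  7.35
  7.3   7.11  7.93  7.81  8.86  8.87  9.4   9.5   9.37 10.27 10.05 28.97]
[0.05 0.97]
rt [ 3.79  4.17  4.6   5.09   nan  5.37   nan  5.61  6.05  6.42  6.44  7.16
  7.28  7.72  7.37  8.    8.01  8.38  8.56  9.37  9.15  9.8   9.55 10.11]
[0.03 2.93]
```

Run:
```python
from h import *
np.set_printoptions(precision=1,suppress=True)
t=P['tray']
for n in("scene","top"):
  L=[[.018,.12,.073],[-.018,.12,.073],[.018,.114,.073],[-.018,.114,.073],[.018,.12,.025],[-.018,.12,.025],[0,.12,.058]]
  print(n,proj(W(t,L),n).tolist())
im=cv2.imread("pics/scene0.png"); print('scene near plate B-R')
q=proj(W(t,[0,.12,.058]),"scene")[0].round().astype(int)
c=im[q[1]-12:q[1]+14,q[0]-8:q[0]+9].astype(int); print(q); print((c[:,:,0]-c[:,:,2]))
```

```text
scene [[292.87697375868856, 232.59242061285502], [296.2760579912129, 225.82495206234887], [291.0173219273794, 232.24814966338207], [294.44193903721083, 225.49056939944393], [292.97445315625305, 244.68415596891083], [296.3162140785188, 237.84936735192528], [294.6109909783874, 232.99469536688537]]
top [[342.4891228517449, 260.83676101251456], [343.4775873908277, 275.5216012693742], [344.9287078325991, 260.6933187716315], [345.9272009327612, 275.3747851930342], [341.20082453056455, 262.60108559813506], [342.14639702010726, 276.73291884651655], [342.56205451899723, 268.6416424832381]]
scene near plate B-R
[295 233]
[[ -97  -98  -98  -98  -98  -99  -98  -97  -97  -98  -98  -96  -96  -96
   -95  -94  -94]
 [ -96  -96  -96  -96  -97  -98  -97  -97  -97  -97  -97  -97  -97  -97
   -97  -97  -96]
 [ -96  -95  -94  -95  -96  -96  -96  -97  -97  -97  -97  -97  -97  -97
   -97  -97  -97]
 [ -96  -96  -96  -95  -94  -94  -97  -98  -98  -97  -96  -97  -96  -96
   -97  -98  -98]
 [ -99  -98  -97  -97  -97  -95  -94  -91  -94  -96  -97  -97  -97  -96
   -96  -96  -97]
 [-100  -99  -99  -99  -98  -92
[... 1159 characters left out ...]
9  -12    7    8   -4  -41  -75  -86  -92  -97  -98
   -99 -100 -100]
 [ -96  -94  -90  -56  -12    7    6  -12  -55  -81  -86  -92  -97  -98
   -98  -99 -100]
 [ -85  -82  -79  -47   -8    5    1  -28  -68  -83  -84  -88  -91  -93
   -95  -96  -98]
 [ -76  -69  -61  -34   -3    5  -10  -50  -77  -82  -81  -79  -79  -81
   -85  -89  -93]
 [ -70  -63  -52  -28   -3   -1  -30  -66  -84  -87  -87  -85  -82  -79
   -78  -79  -81]
 [ -66  -61  -53  -34  -15  -18  -52  -78  -88  -91  -94  -94  -91  -90
   -88  -86  -84]
 [ -62  -59  -59  -58  -54  -47  -69  -85  -89  -93  -92  -93  -94  -92
   -95  -93  -93]
 [ -61  -61  -72  -87  -86  -75  -79  -85  -89  -86  -76  -72  -75  -80
   -86  -89  -91]]
```

The scene fit gives a droop of about 0.026 rad, with an axis offset of about 3 mm once the camera's own bias on the plate is allowed for. I'll pitch the tool to level the rod and insert it with contact stops.

```bash
cat >> h.py <<'E'
tr=P['tray']; dv=np.array([np.sin(tr[2]),-np.cos(tr[2]),0])
def rodpose(tip_y,dx=0,dz=0,al=.026):
    r=R.from_rotvec(al*np.cross(dv,[0,0,1]))*R.from_euler('xyz',[np.pi,0,tr[2]+np.pi/2])
    return W(tr,[dx,tip_y+.277,.058+dz])[0]+r.apply([0,0,.003]), r.as_euler('xyz')
E
python3 - <<'E'
from h import *
np.set_printoptions(precision=4,suppress=True)
p,o=rodpose(.150); move_pose([p[0],p[1],.2],o); servo_line(p,.12)
e=p-read_tcp_pos(); print('err',e,read_grip_width())
for y,c in((.085,4),(-.10,5)):
    hit=servo_line(rodpose(y)[0],.06,contact_N=c); print(y,hit,read_tcp_pos()-rodpose(y)[0],np.round(read_force(),1),read_time_s())
    if hit: break
s=get_image("scene"); t=get_image("top"); cv2.imwrite("pics/ins_top.png",t[:,:,::-1])
cv2.imwrite("pics/ins.png",cv2.resize(s[195:275,210:340],(780,480),interpolation=cv2.INTER_CUBIC)[:,:,::-1])
E
```

```text
err [-0.0003 -0.0004 -0.0005] 0.018212834144912784
0.085 False [0.0001 0.0007 0.0001] [-0.  -0.2 -0.7] 66.3667
-0.1 False [0.     0.0002 0.    ] [ 0.4 -0.6 -0.3] 69.6
```

View pics/ins.png

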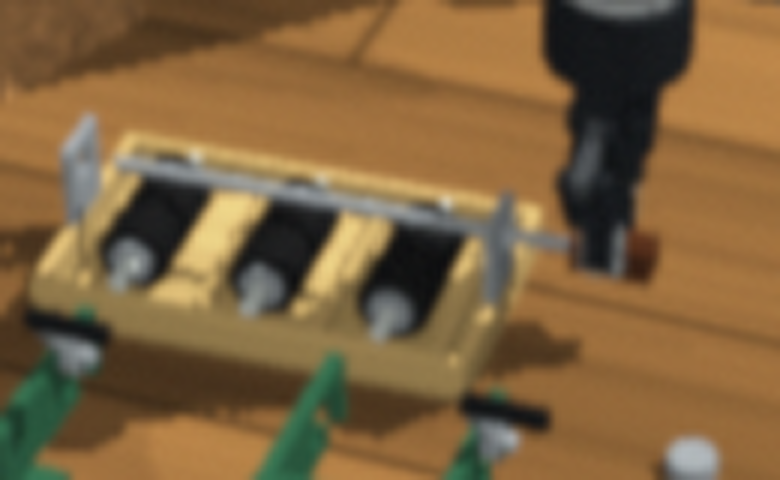

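The rod is through the near eye, its tip at (118,160) lines up with the far eye, and all three rollers lie in their bays. Pushing it home.

Run:
```python
from h import *
np.set_printoptions(precision=4,suppress=True)
hit=servo_line(rodpose(-.126)[0],.04,contact_N=5); print(hit,read_tcp_pos()-rodpose(-.135)[0],np.round(read_force(),1))
if not hit:
    hit=servo_line(rodpose(-.142)[0],.03,contact_N=8); print('home',hit,read_tcp_pos()-rodpose(-.135)[0],np.round(read_force(),1),read_grip_width())
s=get_image("scene"); cv2.imwrite("pics/home.png",s[:,:,::-1]); print(read_time_s())
```

```text
False [-0.0005  0.0091  0.    ] [ 0.8 -0.4 -0.7]
home True [-0.     -0.0015 -0.0002] [-0.   0.5 -0.3] 0.018371561976128124
71.0
```

Run:
```python
from h import *
np.set_printoptions(precision=4,suppress=True)
hit=servo_line(rodpose(-.145)[0],.02,contact_N=10); print(hit,read_tcp_pos()-rodpose(-.135)[0])
open_gripper(); p=read_tcp_pos(); servo_line([p[0],p[1],.22],.15)
move_pose([.45,.35,.3],[np.pi,0,np.pi/2]); sleep(.5)
s=get_image("scene"); t=get_image("top"); cv2.imwrite("pics/fin_top.png",t[:,:,::-1])
a=cv2.resize(s[180:330,165:435],(540,300),interpolation=cv2.INTER_CUBIC); b=cv2.resize(t[150:310,180:460],(525,300),interpolation=cv2.INTER_CUBIC)
cv2.imwrite("pics/fin.png",np.vstack([a[:,:525],b])[:,:,::-1]); print(read_time_s())
```

```text
True [-0.0004 -0.0014 -0.0004]
75.2833
```

View pics/fin.png

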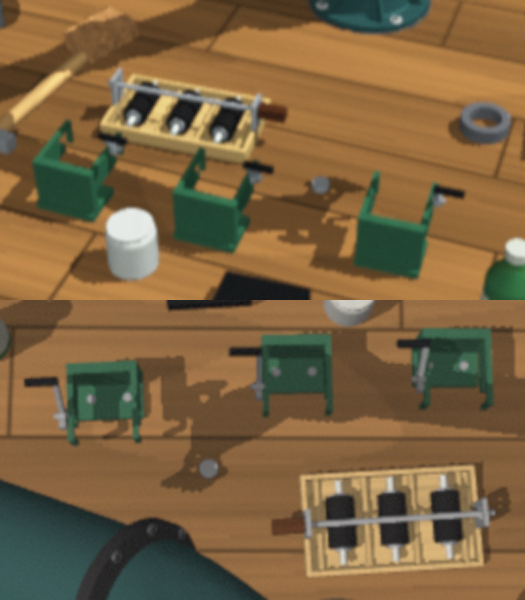

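The final views show all levers at the rear, one roller in each of the three bays, and the rod through both eyes with its handle against the near plate. Handing in.

```bash
python3 -c "
from bench import *
print(hand_in())"
```

```text
the job is handed in; nothing more can be done
None
```

The job is handed in: all three levers are open, the three rollers each lie in their own bay, and the keeper rod is through both eyes with its handle home. It took about 75 s; one finger pressed the right-hand eye plate with about 22 N while the first roller was released.

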